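# Tip a gift box into its mailer and close the lid

### The arm

A 6-joint arm with a two-finger parallel gripper is mounted at the origin on a cart in front of the work surface, level with it; the furniture and walls round the work are solid. World frame = base frame: x ahead of the robot, y to its left, z up, the work surface at z = 0. Lengths are in mm, angles in rad, forces in N, time in s.
With the tool pointing down it reaches from about 350 to 975 mm from the base axis. Payload 7.1 kg.
Tool frame: the origin (TCP) lies at the very end of the fingers, on their centre line; the grasp point (between the pads) lies ctrl.hold_point_z behind it (ctrl.hold_point_z is the distance from the TCP to the grasp point, in mm); z points along the fingers, y is the line along which they close (so a half turn about z gives the same grasp; the last joint's range is limited). The gripper opens to 88 mm and grips with 3 to 60 N. Pads are 20 mm wide; open, the fingers measure 115 mm over their backs; the gripper's body (75 mm by 178 mm) begins 61 mm behind the grasp point.
Start: joints at [1.175, 0.423, 1.63, -0, 1.089, -0.019], TCP at [229.934, 581.15, 222.675] pointing down, gripper open.
Joint ranges: [-3, 3], [-0.9, 2.11], [0.09, 2.58], [-1.31, 4.45], [0.11, 2.69], [-2.54, 2.54]. Speed limits (rad/s): [2.39, 2.39, 3.01, 3.14, 3.14, 3.14].

### API

Orientations are given as a rotation vector (axis times angle).
In Python, from workcell import ctrl gives the robot as it stands. The module is installed in compiled form; this text tells all that it offers.
- The arm moves only by the shell command python3 -m creep 'ROWS'. ROWS is JSON, a list of rows, each an object with "translation": the shift along the tool's x, y, z in mm, a list of three; "angular": the turn, a rotation vector about the tool's x, y, z in rad, a list of three; "jaw": the opening, from 0 (shut) to 1 (fully open). A call has exactly 8 rows; each row is the pose to reach, as a shift and turn from the pose commanded when the call began, along the tool's axes at that moment; what a row does not reach only later rows make up. A row lasts 1/8 s, in which the tool goes at most 62.5 mm and 10.7 degrees, less where a joint would pass 70% of its speed; a pose out of reach is approached as far as the arm can. A call with a gripper value outside its range is refused whole. The fingers move at their own pace and stop on an object; the grip force is fixed at half the most. Time passes only in rows, so rows that repeat a pose let the fingers close, or fill a call up. It gives the time, the measured TCP pose, the force, the opening and the grip force at its end, in the units of the state.
- ctrl.get_obs(): the state, without advancing time (a new reading comes with each control period).
- ctrl.get_image(name): name is "side" or "top"; returns the picture (400x640x3 uint8, red, green, blue); there is no depth.
- ctrl.camera_info(name): a dict with "camera_matrix" (3x3 intrinsics, pixels), "distortion" ([k1, k2, p1, p2, k3] as OpenCV has them; the pictures are not rectified), "world_from_camera" (4x4, takes a point from camera to world coordinates). Camera axes: x right, y up, looking along -z (the intrinsics and any distortion apply to the point x, -y, -z); pixel columns grow to the right and rows downward; lengths in mm; the calibration is good to about 2 mm. A picture is of the moment at which its call begins. camera_info takes no time and is no camera call.
- ctrl.close_job(): hands the job in; it is judged then, once.
Trained networks look in the newest picture that a camera, given by its name, has taken for a name from the list of things; names that differ only in an ending like _2 or _b are one class to them, and where a whole thing is asked for, a point or a joint stands for the part that bears it (a point fixed in the world has none). Each returns a list of dicts, best first, with "score" (0 to 1); they miss things now and then, are a little off and sometimes report something else, mostly with a low value. They report only what shows in the picture. A call takes as long as a camera call. They do not tell look-alikes from the thing itself.
- ctrl.look_for(camera, label): "rect" ([left, top, right, bottom] in pixels, round what is visible of it).
The state is a dict: "t": time; "qpos": joint angles; "qvel": joint speeds; "joint_torque": joint torques, N m; "ee_pos": TCP position; "orientation": TCP orientation; "ft_force": force on the tool from outside, world axes, zero at the start; "moment": the same for the moment, N m; "width": finger opening in mm; "grasp_force": force on a finger pad.
Only numpy, scipy, OpenCV 4.12 (cv2) and the standard library are available. Lean on these libraries where they do the work, as an engineer would, in place of code of your own. Each camera call takes 0.05 s, during which the arm holds its last target. There are 200 camera calls.

### The job

Pack the clear cookie gift box that stands on the lowered end flap of the open cardboard mailer, by pushing alone, never lifting it. Push it near its top so that it topples away from you and comes to lie in the mailer, push its foot until the whole box is inside, up against the mailer's far end, and then swing the mailer's lid over and press it fully shut. Leave the other gift boxes and the two rolls where they are.

Things in the scene. Friction and masses are not known exactly. Their poses are not given: they have to be found in the camera images.
- mailer: Open brown cardboard mailer, fixed to the table. Origin: on the table under the middle of the crease between floor and lowered end flap; x points into the mailer, away from the robot, y to its left, z up. Floor and end flap are level, tops at z = 3 mm. The end flap lies flat from x = -167 to 0 mm, 94 mm wide.
- mailer_bay (a point): Centre of the bay's floor (mailer x = 66 mm, z = 3 mm), axes as the mailer's. The bay is 132 mm long (along x) and 94 mm wide between two side walls and a far end wall, all 4 mm thick, rims at z = 86 mm; the near end (mailer x = 0) is open. There a dust flap on each side wall, 40 mm long, 76 mm high, splays outwards towards the robot to mailer y = +-76 mm.
- gift_box: Clear gift box of cookies, dark label near its foot: 72 mm square (70 at the foot), 128 mm high, about 0.2 kg. Origin: centre of its underside; z along its height. It starts upright on the end flap, square to the mailer to 3 degrees, centred to 3 mm, far face 20 to 40 mm before the crease. Pushed near the top it topples about its far bottom edge; pushed low it slides. Lying, it is 72 mm high.
- mailer_lid (a joint): Hinge of the flat lid, along the rim of the left side wall (mailer y = 51 mm, z = 86 mm, x = 0 to 132 mm). 0 rad: shut, level on the rims; grows as it opens; 1.57 stands upright; starts at 1.95 to 2.3, leaning outwards to the left. The stiff crease stays wherever it is left and takes about 0.5 N at the free edge to turn.
- lid_edge (a point): Middle of the lid's free edge, outer face, 105 mm from the hinge and half way along the lid (mailer x = 66 mm). The lid is 136 mm long and 3 mm thick; a lip 20 mm deep along the free edge, square to the lid on its inner side, passes outside the right side wall when the lid shuts.
- other_box_1: another clear cookie gift box, the same make and size, standing loose to the right of the mailer. Origin: centre of its underside, z up. Bystander.
- other_box_2: a third such gift box, standing loose to the right of the mailer and farther back. Origin: centre of its underside, z up. Bystander.
- tape_roll: roll of brown packing tape lying flat, 96 mm across, 48 mm high, loose, to the right of the lowered end flap. Origin: centre of its underside, z up. Bystander.
- seal_roll: roll of round red seal stickers lying flat, 79 mm across, 36 mm high, loose, to the left of the lowered end flap. Origin: centre of its underside, z up. Bystander.
Things that resemble listed ones, but are neither listed nor needed, are in the scene too. Leave any green or turquoise look-alike of the gift_box alone.

How it is judged:
By the outcome, as a careful person would: the job done as asked, in the order asked, and still so for the second after the job is handed in, with the robot touching nothing.
It also fails if it takes over 51 s, if anything falls off the work surface, if the arm or the gripper's body presses on something with over 40 N, if the wrist force passes 120 N, or if a joint passes its speed limit or range.

## Working session

There is one attempt and no reset: what is moved stays moved. The work goes in short steps, Python scripts to look and compute and a shell command to move; the robot and the scene stay as the last step left them, time stands still between calls to the robot, and variables do not carry over. Pictures are saved under pics/ and viewed, at most 12 in all, crops included, and the job is handed in when it is done.

```bash
mkdir -p pics; cat > h.py <<'E'
import numpy as np,cv2
from workcell import ctrl
from scipy.spatial.transform import Rotation as R
def save(n,f,crop=None,s=1):
    im=ctrl.get_image(n)[:,:,::-1]
    if crop: im=im[crop[1]:crop[3],crop[0]:crop[2]]
    cv2.imwrite(f,cv2.resize(im,None,fx=s,fy=s,interpolation=cv2.INTER_CUBIC))
def ci(n):
    c=ctrl.camera_info(n);return np.array(c["camera_matrix"],float),np.array(c["distortion"],float),np.array(c["world_from_camera"],float)
def ray(n,px):
    K,d,T=ci(n);u=cv2.undistortPoints(np.array([[px]],float),K,d)[0,0]
    return T[:3,3],T[:3,:3]@np.array([u[0],-u[1],-1])
def atz(n,px,z):
    o,v=ray(n,px);return o+v*(z-o[2])/v[2]
def proj(n,P):
    K,d,T=ci(n);P=np.atleast_2d(P);c=(P-T[:3,3])@T[:3,:3]*[1,-1,-1]
    return cv2.projectPoints(c,np.zeros(3),np.zeros(3),K,d)[0][:,0]
E
python3 - <<'E'
from h import *
np.set_printoptions(precision=3,suppress=True)
for n in("side","top"):
    save(n,f"pics/{n}0.png",s=1.25)
    K,d,T=ci(n);print(n,K[0,0],T[:3,3],-T[:3,2])
    for l in("gift_box","mailer","mailer_lid","lid_edge","tape_roll","seal_roll"):
        for r in ctrl.look_for(n,l):print(l,np.round(r["rect"]),round(r["score"],2))
o=ctrl.get_obs();print(o["t"],o["ee_pos"],R.from_rotvec(o["orientation"]).as_matrix(),ctrl.hold_point_z)
E
```

```text
side 505.68532345563426 [ 294.558 -870.053  875.499] [ 0.221  0.708 -0.67 ]
gift_box [263. 101. 297. 154.] 0.97
gift_box [224. 141. 257. 196.] 0.96
gift_box [300. 195. 342. 264.] 0.94
gift_box [300. 121. 329. 179.] 0.68
mailer [274. 141. 409. 277.] 0.97
mailer [296. 284. 347. 337.] 0.75
mailer_lid [326. 142. 386. 200.] 0.95
lid_edge [326. 141. 387. 203.] 0.63
tape_roll [297. 282. 346. 335.] 0.95
seal_roll [254. 193. 288. 223.] 0.8
top 513.8406335050461 [ 375.702  -38.7   1368.174] [ 0.148  0.004 -0.989]
gift_box [172. 196. 218. 232.] 0.98
gift_box [346. 198. 377. 234.] 0.97
gift_box [228. 167. 268. 208.] 0.93
gift_box [232. 251. 267. 284.] 0.62
mailer [306. 133. 385. 257.] 0.7
mailer_lid [308. 132. 332. 196.] 0.69
lid_edge [305. 134. 333. 191.] 0.86
lid_edge [285. 232. 316. 264.] 0.51
tape_roll [408. 218. 444. 255.] 0.9
seal_roll [287. 234. 316. 264.] 0.89
0.7 [229.948 581.156 222.705] [[-0.93   0.368  0.   ]
 [ 0.368  0.93   0.   ]
 [ 0.     0.    -1.   ]] 18.700000000000003
```

View pics/top0.png

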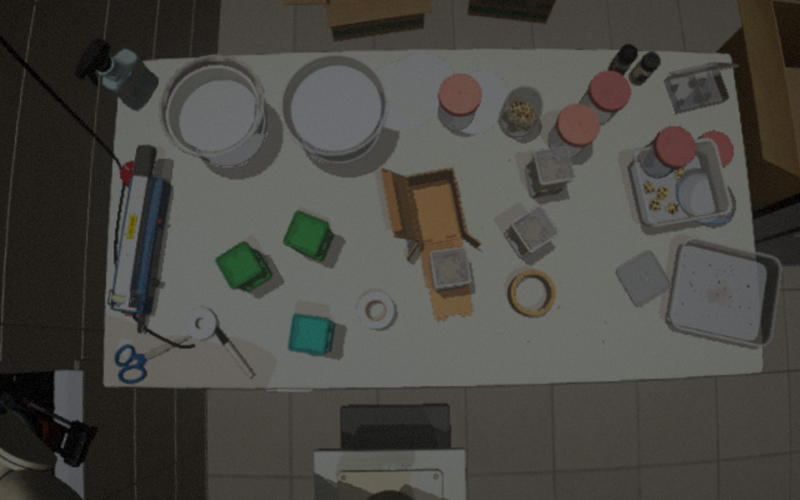

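View pics/side0.png

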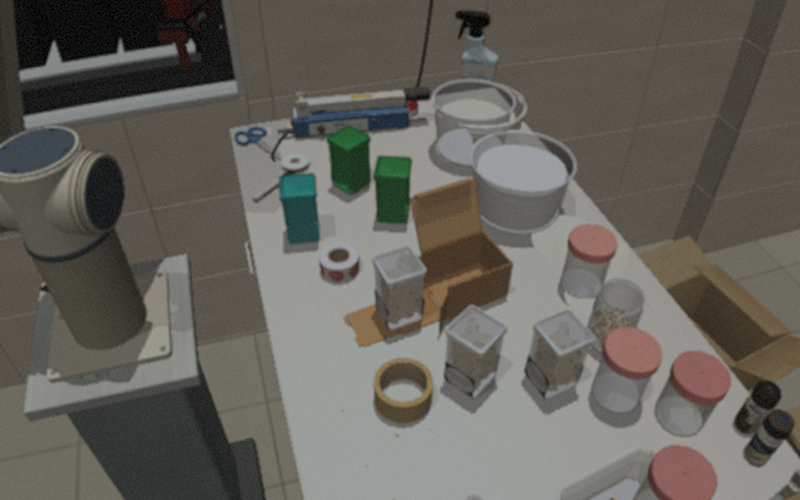

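The gift box is the clear one on the lowered flap, at top (360,214) and side (320,232). The possible confusions are the clear boxes on the right at top (425,184) and (441,137), and the green or turquoise ones at (246,188), (195,213) and (249,268). Next I'll take a close crop.

```bash
python3 - <<'E'
from h import *
save("top","pics/top1.png",(295,125,405,265),4)
save("side","pics/side1.png",(270,135,420,285),4)
E
```

```text
(no output)
```

View pics/top1.png

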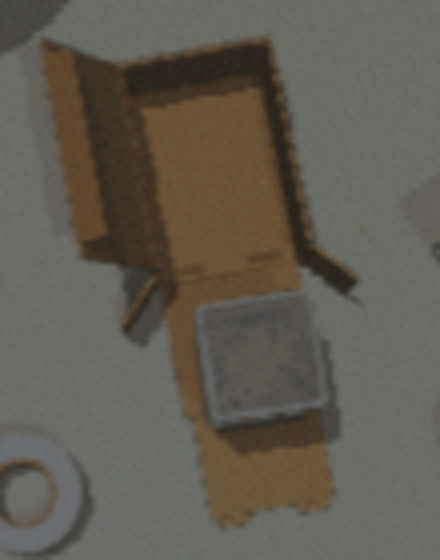

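View pics/side1.png

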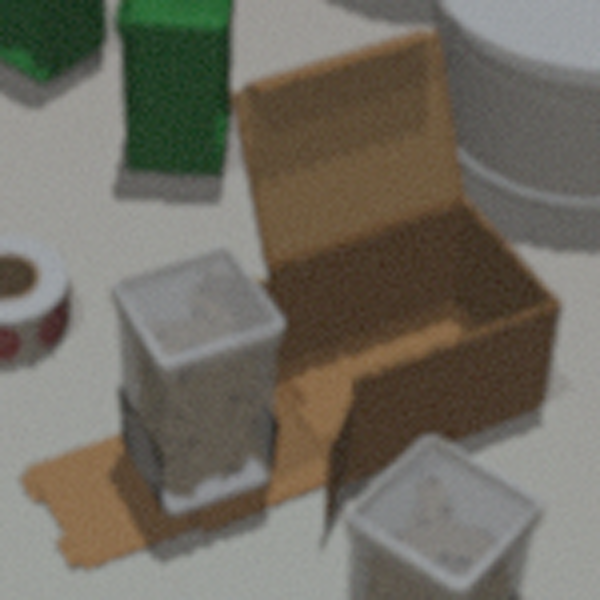

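The crops confirm the choice. The clear box with the dark label near its foot stands on the flap, with its top face at top-crop (197–328, 292–425). The mailer rim's far right corner is at (271,38), and the lid's free edge runs (43,40)–(83,258). Now I'll fit the poses.

```bash
cat > fit.py <<'E'
from h import *
from scipy.optimize import least_squares
np.set_printoptions(precision=3,suppress=True)
M={"top":[((271,38),(136,-51,86)),((306,247),(0,-51,86)),((215,527),(-167,47,3)),((335,507),(-167,-47,3)),((120,65),(136,49,86))],
"side":[((558,305),(136,-51,86)),((355,378),(0,-51,86)),((25,475),(-167,47,3)),((75,570),(-167,-47,3)),((545,415),(136,-51,0)),((465,205),(132,51,86)),((270,265),(0,51,86))]}
L={"top":[((43,40),134),((83,258),-2)],"side":[((437,33),134),((237,95),-2)]}
B={"top":[((197,303),(36,36)),((308,292),(36,-36)),((328,403),(-36,-36)),((212,425),(-36,36))],
"side":[((225,250),(36,36)),((285,323),(36,-36)),((170,367),(-36,-36)),((115,290),(-36,36))]}
off={"top":(295,125),"side":(270,135)}
def pl(p,P): # place
    c,s=np.cos(p[2]),np.sin(p[2]);P=np.array(P,float);return np.c_[P[:,0]*c-P[:,1]*s+p[0],P[:,0]*s+P[:,1]*c+p[1],P[:,2]]
def res(p,v=False):
    r=[]
    for n in("top","side"):
        P=[q for _,q in M[n]];px=[a for a,_ in M[n]]
        th=p[3]
        P=P+[(x,51-105*np.cos(th),86+105*np.sin(th)) for _,x in L[n]];px+=[a for a,_ in L[n]]
        W=pl(p,P);W=np.r_[W,pl(p[4:7],[(x,y,131) for _,(x,y) in B[n]])];px+=[a for a,_ in B[n]]
        e=proj(n,W)-(np.array(px)/4+off[n]);r.append(e)
    r=np.concatenate(r)
    if v:print(r.round(1).tolist())
    return r.ravel()
s=least_squares(res,[550,-80,0,2.1,470,-80,0],loss="soft_l1",x_scale=[10,10,.1,.1,10,10,.1])
res(s.x,True);print(s.x)
p=s.x;c,q=np.cos(p[2]),np.sin(p[2]);d=p[4:6]-p[:2];print("box in mailer",d[0]*c+d[1]*q,-d[0]*q+d[1]*c,p[6]-p[2])
E
python3 fit.py
```

```text
[[0.0, -1.8], [1.4, -2.9], [-3.2, 0.1], [1.6, -1.2], [-0.4, -2.0], [-0.0, -1.8], [-0.1, -1.0], [-1.1, -0.1], [0.2, -2.2], [0.6, -0.9], [0.3, -1.4], [0.8, 0.5], [-0.8, 1.5], [-4.6, -2.2], [-0.7, 3.1], [-0.4, -0.9], [-1.1, -0.5], [-1.3, 1.0], [0.1, 0.0], [-2.1, 0.3], [-0.2, -0.8], [-0.1, 1.8], [-2.5, 1.4], [-2.8, -1.0]]
[ 589.039 -117.264    0.16     2.006  518.854 -130.262    0.15 ]
box in mailer -71.35905193549594 -1.6777494749019404 -0.009728587742111577
```

```bash
sed -i 's/^s=least/M["top"]=[m for m in M["top"] if m[1][2]>5];M["side"]=[m for m in M["side"] if m[1][0]>=0]\ns=least/' fit.py; python3 fit.py
cat >> h.py <<'E'
MP=np.array([586.5,-117,0.16])
def m2w(P):
    c,s=np.cos(MP[2]),np.sin(MP[2]);return np.array([P[0]*c-P[1]*s+MP[0],P[0]*s+P[1]*c+MP[1],P[2]])
def w2m(W):
    c,s=np.cos(MP[2]),np.sin(MP[2]);d=np.array(W[:2])-MP[:2];return np.array([d[0]*c+d[1]*s,-d[0]*s+d[1]*c,W[2]])
def go(*Ps):
    o=ctrl.get_obs();Rt=R.from_rotvec(o["orientation"]).as_matrix()
    y=Rt[:,1];a=(np.arctan2(y[1],y[0])-MP[2])
    print("mailer",w2m(o["ee_pos"]).round(1),"yaw err(tool z turn)",round(a,3),"t",o["t"],"F",np.round(o["ft_force"],1))
    for P in Ps:print(P,(Rt.T@(m2w(P)-o["ee_pos"])).round(0),m2w(P).round(0))
E
python3 -c "
from h import *
go((-155,0,222),(-155,0,110))"
```

```text
[[0.1, -1.3], [1.0, -2.3], [-0.3, -1.8], [0.2, -1.8], [-0.4, -0.9], [-1.1, -0.1], [0.2, -2.2], [0.6, -0.9], [0.3, -1.4], [0.3, 0.7], [-1.7, 1.4], [-0.9, -0.7], [-1.3, -0.5], [-1.8, 0.8], [0.2, 0.1], [-2.3, 0.1], [-0.2, -0.8], [-0.1, 1.8], [-2.5, 1.4], [-2.8, -1.0]]
[ 587.879 -116.201    0.15     2.     518.854 -130.262    0.15 ]
box in mailer -70.35281213207527 -3.5564699421260055 -0.0005632061144276723
mailer [-240.8  746.   222.7] yaw err(tool z turn) 1.034 t 0.8 F [ 0.3 -0.1 -0.5]
(-155, 0, 222) [-455. -597.    1.] [ 433. -142.  222.]
(-155, 0, 110) [-455. -597.  113.] [ 433. -142.  110.]
```

```bash
sed -i 's/^MP=.*/MP=np.array([588,-117,0.155])/' h.py
python3 -m creep '[{"translation":[-34,-45,0],"angular":[0,0,0.13],"jaw":0},{"translation":[-68,-90,0],"angular":[0,0,0.26],"jaw":0},{"translation":[-102,-135,0],"angular":[0,0,0.39],"jaw":0},{"translation":[-136,-180,0],"angular":[0,0,0.52],"jaw":0},{"translation":[-170,-225,0],"angular":[0,0,0.65],"jaw":0},{"translation":[-204,-270,0],"angular":[0,0,0.78],"jaw":0},{"translation":[-238,-315,0],"angular":[0,0,0.91],"jaw":0},{"translation":[-272,-360,0],"angular":[0,0,1.04],"jaw":0}]'
python3 -c "
from h import *
go((-155,-2,222),(-155,-2,110))"
```

```text
t: 1.8
ee_pos: [350.8, 144.8, 223.1]
orientation: [2.048, 2.381, 0.002]
ft_force: [1.3, 1.8, 1.4]
width: 11.4
grasp_force: 0.0
mailer [-193.9  295.2  223.1] yaw err(tool z turn) -0.005 t 1.8 F [1.3 1.8 1.4]
(-155, -2, 222) [-297.   40.    1.] [ 435. -143.  222.]
(-155, -2, 110) [-297.   40.  113.] [ 435. -143.  110.]
```

```bash

python3 -m creep '[{"translation":[-55,8,0],"angular":[0,0,0],"jaw":0},{"translation":[-110,16,0],"angular":[0,0,0],"jaw":0},{"translation":[-165,24,0],"angular":[0,0,0],"jaw":0},{"translation":[-220,32,0],"angular":[0,0,0],"jaw":0},{"translation":[-270,38,20],"angular":[0,0,0],"jaw":0},{"translation":[-297,40,55],"angular":[0,0,0],"jaw":0},{"translation":[-297,40,95],"angular":[0,0,0],"jaw":0},{"translation":[-297,40,113],"angular":[0,0,0],"jaw":0}]'
python3 -c "
from h import *
go((-122,-2,110),(-60,-2,110))
save('side','pics/s2.png',(230,120,430,300),3)"
```

```text
t: 2.8
ee_pos: [434.4, -141.3, 107.8]
orientation: [-2.044, -2.383, 0.001]
ft_force: [-0.1, 0.0, -0.1]
width: -0.1
grasp_force: 0.0
mailer [-155.5   -0.3  107.8] yaw err(tool z turn) -0.002 t 2.8 F [-0.1  0.  -0.1]
(-122, -2, 110) [-2. 33. -2.] [ 468. -138.  110.]
(-60, -2, 110) [-2. 95. -2.] [ 529. -128.  110.]
```

View pics/s2.png

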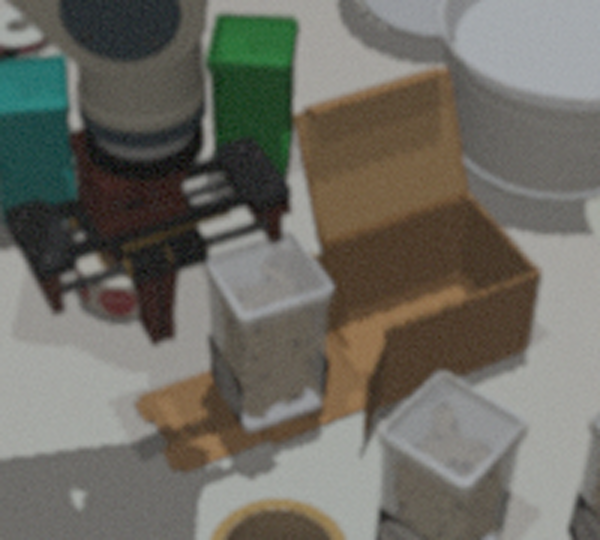

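```bash

python3 -m creep '[{"translation":[-1,15,-2],"angular":[0,0,0],"jaw":0},{"translation":[-2,25,-3],"angular":[0,0,0],"jaw":0},{"translation":[-2,31,-3],"angular":[0,0,0],"jaw":0},{"translation":[-2,37,-3],"angular":[0,0,0],"jaw":0},{"translation":[-2,43,-3],"angular":[0,0,0],"jaw":0},{"translation":[-2,49,-3],"angular":[0,0,0],"jaw":0},{"translation":[-2,56,-3],"angular":[0,0,0],"jaw":0},{"translation":[-2,64,-3],"angular":[0,0,0],"jaw":0}]'
python3 -c "
from h import *
go((-50,-2,110))
save('side','pics/s3.png',(230,120,430,300),3)"
```

```text
t: 3.85
ee_pos: [499.5, -133.1, 112.6]
orientation: [-2.044, -2.386, 0.0]
ft_force: [-0.1, 0.3, 0.5]
width: 0.2
grasp_force: 0.3
mailer [-90.   -2.3 112.6] yaw err(tool z turn) -0.001 t 3.85 F [-0.1  0.3  0.5]
(-50, -2, 110) [ 0. 40.  3.] [ 539. -127.  110.]
```

View pics/s3.png

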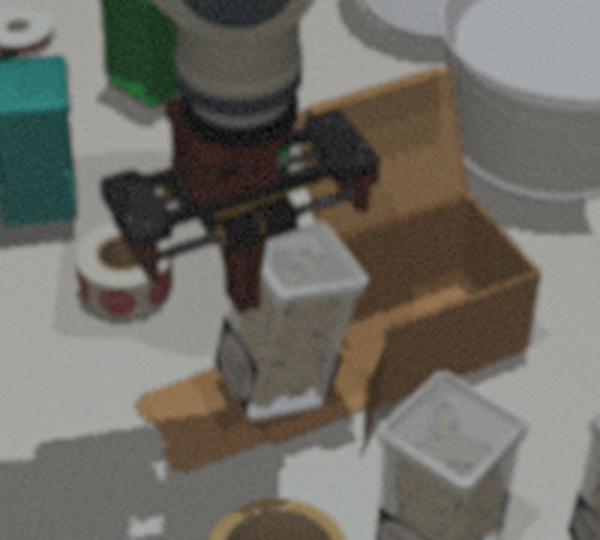

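The box is tilting about its far bottom edge, with its top now at (315,260), and the foot isn't sliding. I'll keep pushing.

```bash

python3 -m creep '[{"translation":[0,7,0],"angular":[0,0,0],"jaw":0},{"translation":[0,14,0],"angular":[0,0,0],"jaw":0},{"translation":[0,21,0],"angular":[0,0,0],"jaw":0},{"translation":[0,28,0],"angular":[0,0,0],"jaw":0},{"translation":[0,35,0],"angular":[0,0,0],"jaw":0},{"translation":[0,42,0],"angular":[0,0,0],"jaw":0},{"translation":[0,46,0],"angular":[0,0,0],"jaw":0},{"translation":[0,46,0],"angular":[0,0,0],"jaw":0}]'
python3 -c "
from h import *
go((-75,-2,112),(-75,-2,30))
save('side','pics/s4.png',(230,120,430,300),3)"
```

```text
t: 4.9
ee_pos: [544.7, -126.1, 112.7]
orientation: [2.044, 2.386, 0.0]
ft_force: [0.5, 0.6, 0.3]
width: 0.5
grasp_force: 0.0
mailer [-44.2  -2.3 112.7] yaw err(tool z turn) -0.001 t 4.9 F [0.5 0.6 0.3]
(-75, -2, 112) [  0. -31.   1.] [ 514. -131.  112.]
(-75, -2, 30) [  0. -31.  83.] [ 514. -131.   30.]
```

View pics/s4.png

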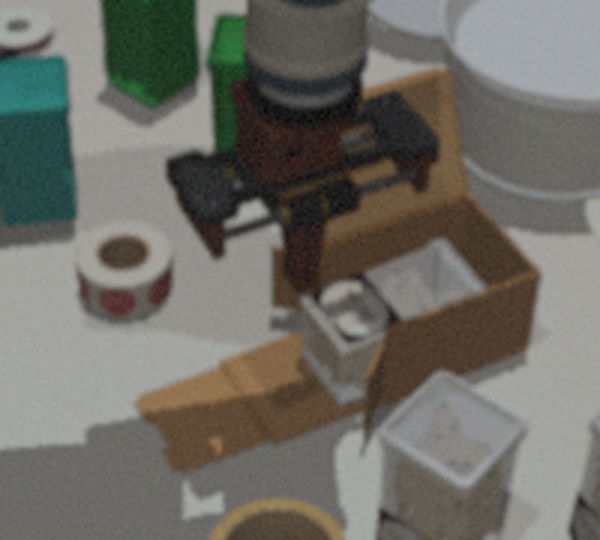

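The box lies in the mailer with its foot at about (345,350), still sticking out. I'll retreat, go down and push the foot.

```bash

python3 -m creep '[{"translation":[0,-25,0],"angular":[0,0,0],"jaw":0},{"translation":[0,-45,5],"angular":[0,0,0],"jaw":0},{"translation":[0,-45,35],"angular":[0,0,0],"jaw":0},{"translation":[0,-45,65],"angular":[0,0,0],"jaw":0},{"translation":[0,-45,80],"angular":[0,0,0],"jaw":0},{"translation":[0,-40,80],"angular":[0,0,0],"jaw":0},{"translation":[0,-30,80],"angular":[0,0,0],"jaw":0},{"translation":[0,-20,80],"angular":[0,0,0],"jaw":0}]' | grep -E 'pos|ft|:'
python3 -m creep '[{"translation":[0,8,0],"angular":[0,0,0],"jaw":0},{"translation":[0,15,0],"angular":[0,0,0],"jaw":0},{"translation":[0,22,0],"angular":[0,0,0],"jaw":0},{"translation":[0,29,0],"angular":[0,0,0],"jaw":0},{"translation":[0,36,0],"angular":[0,0,0],"jaw":0},{"translation":[0,42,0],"angular":[0,0,0],"jaw":0},{"translation":[0,47,0],"angular":[0,0,0],"jaw":0},{"translation":[0,50,0],"angular":[0,0,0],"jaw":0}]'
python3 -c "
from h import *
go((-10,-2,32))"
```

```text
t: 5.95
ee_pos: [526.5, -129.3, 33.7]
orientation: [2.043, 2.384, 0.002]
ft_force: [0.1, 0.6, -0.0]
width: 0.5
grasp_force: 0.0
t: 6.95
ee_pos: [574.4, -121.5, 32.6]
orientation: [-2.044, -2.386, 0.0]
ft_force: [-1.8, -0.9, 1.8]
width: 0.6
grasp_force: 1.1
mailer [-14.1  -2.3  32.6] yaw err(tool z turn) -0.001 t 6.95 F [-1.8 -0.9  1.8]
(-10, -2, 32) [0. 4. 1.] [ 578. -121.   32.]
```

```bash

python3 -m creep '[{"translation":[0,1,0],"angular":[0,0,0],"jaw":0},{"translation":[0,2,0],"angular":[0,0,0],"jaw":0},{"translation":[0,3,0],"angular":[0,0,0],"jaw":0},{"translation":[0,4,0],"angular":[0,0,0],"jaw":0},{"translation":[0,5,0],"angular":[0,0,0],"jaw":0},{"translation":[0,5,0],"angular":[0,0,0],"jaw":0},{"translation":[0,5,0],"angular":[0,0,0],"jaw":0},{"translation":[0,5,0],"angular":[0,0,0],"jaw":0}]'
python3 -c "
from h import *
go((-10,-2,32))
a=ctrl.get_image('side')[120:300,230:430];b=ctrl.get_image('top')[125:265,295:405]
a=cv2.resize(a,None,fx=2.2,fy=2.2,interpolation=2);b=cv2.resize(b,None,fx=2.83,fy=2.83,interpolation=2)
b=b[:a.shape[0]];a=a[:b.shape[0]]
cv2.imwrite('pics/s5.png',np.hstack([a,b])[:,:,::-1])"
```

```text
t: 7.95
ee_pos: [579.2, -120.8, 32.7]
orientation: [2.044, 2.386, 0.0]
ft_force: [-0.9, 0.2, 0.7]
width: -0.1
grasp_force: 0.3
mailer [-9.2 -2.4 32.7] yaw err(tool z turn) -0.001 t 7.95 F [-0.9  0.2  0.7]
(-10, -2, 32) [ 0. -1.  1.] [ 578. -121.   32.]
```

View pics/s5.png

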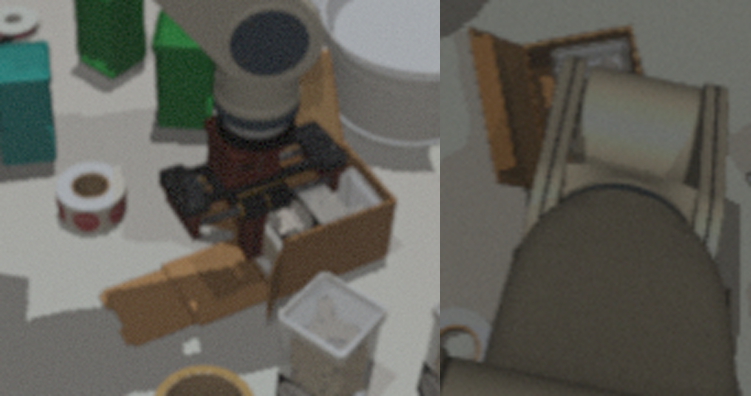

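The box is nearly in and the force is still low (about 1 N), so it hasn't reached the end wall. I'll creep on until it resists.

```bash

python3 -m creep '[{"translation":[0,0.5,0],"angular":[0,0,0],"jaw":0},{"translation":[0,1,0],"angular":[0,0,0],"jaw":0},{"translation":[0,1.5,0],"angular":[0,0,0],"jaw":0},{"translation":[0,2,0],"angular":[0,0,0],"jaw":0},{"translation":[0,2.5,0],"angular":[0,0,0],"jaw":0},{"translation":[0,3,0],"angular":[0,0,0],"jaw":0},{"translation":[0,3,0],"angular":[0,0,0],"jaw":0},{"translation":[0,3,0],"angular":[0,0,0],"jaw":0}]'
```

```text
t: 9.05
ee_pos: [581.6, -120.3, 32.6]
orientation: [-2.044, -2.385, 0.001]
ft_force: [-4.3, -0.6, 3.0]
width: 0.7
grasp_force: 2.6
```

```bash

python3 -m creep '[{"translation":[0,0.5,0],"angular":[0,0,0],"jaw":0},{"translation":[0,1,0],"angular":[0,0,0],"jaw":0},{"translation":[0,1.5,0],"angular":[0,0,0],"jaw":0},{"translation":[0,2,0],"angular":[0,0,0],"jaw":0},{"translation":[0,2,0],"angular":[0,0,0],"jaw":0},{"translation":[0,2,0],"angular":[0,0,0],"jaw":0},{"translation":[0,2,0],"angular":[0,0,0],"jaw":0},{"translation":[0,2,0],"angular":[0,0,0],"jaw":0}]'
python3 -c "
from h import *
go((-10,-2,32))"
```

```text
t: 10.05
ee_pos: [581.5, -120.0, 32.5]
orientation: [-2.041, -2.383, 0.004]
ft_force: [-11.7, -1.2, 8.1]
width: 0.7
grasp_force: 6.4
mailer [-6.9 -2.  32.5] yaw err(tool z turn) -0.001 t 10.05 F [-11.7  -1.2   8.1]
(-10, -2, 32) [-0. -3.  0.] [ 578. -121.   32.]
```

```bash

python3 -m creep '[{"translation":[0,-30,0],"angular":[0,0,0],"jaw":0},{"translation":[0,-70,-5],"angular":[0,0,0],"jaw":0},{"translation":[0,-90,-40],"angular":[0,0,0],"jaw":0},{"translation":[0,-100,-90],"angular":[0,0,0],"jaw":0},{"translation":[0,-100,-145],"angular":[0,0,0],"jaw":0},{"translation":[20,-100,-195],"angular":[0,0,0],"jaw":0},{"translation":[70,-100,-205],"angular":[0,0,0],"jaw":0},{"translation":[125,-100,-205],"angular":[0,0,0],"jaw":0}]'
python3 -c "
from h import *
go((66,135,235),(66,135,140))
for p,z in (((268,167),131),((268,208),131),((310,128),100),((285,130),100)):print(p,w2m(atz('top',p,z)).round())
a=ctrl.get_image('side')[120:300,230:430];b=ctrl.get_image('top')[125:265,295:405]
a=cv2.resize(a,None,fx=2.2,fy=2.2,interpolation=2);b=cv2.resize(b,None,fx=2.83,fy=2.83,interpolation=2)
b=b[:a.shape[0]];a=a[:b.shape[0]]
cv2.imwrite('pics/s6.png',np.hstack([a,b])[:,:,::-1])"
```

```text
t: 11.05
ee_pos: [467.8, -10.8, 239.7]
orientation: [2.043, 2.38, 0.006]
ft_force: [1.9, 0.1, 0.1]
width: 0.3
grasp_force: 0.0
mailer [-102.3  123.4  239.7] yaw err(tool z turn) -0.003 t 11.05 F [1.9 0.1 0.1]
(66, 135, 235) [ 12. 168.   6.] [632.  27. 235.]
(66, 135, 140) [ 12. 168. 101.] [632.  27. 140.]
(268, 167) [ 80. 201. 131.]
(268, 208) [-21. 217. 131.]
(310, 128) [169.  81. 100.]
(285, 130) [175. 145. 100.]
```

View pics/s6.png

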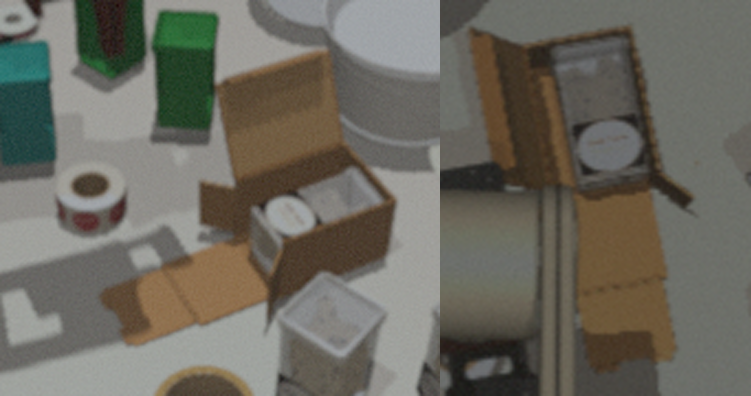

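The box is wholly in the bay, square to it, with its foot face level with the near wall ends (top view, foot edge near (615,185)). Next I'll go to the left of the lid.

```bash

python3 -m creep '[{"translation":[5,45,0],"angular":[0,0,0],"jaw":0},{"translation":[12,95,0],"angular":[0,0,0],"jaw":0},{"translation":[12,145,3],"angular":[0,0,0],"jaw":0},{"translation":[12,168,10],"angular":[0,0,0],"jaw":0},{"translation":[12,168,45],"angular":[0,0,0],"jaw":0},{"translation":[12,168,85],"angular":[0,0,0],"jaw":0},{"translation":[12,168,100],"angular":[0,0,0],"jaw":0},{"translation":[12,168,100],"angular":[0,0,0],"jaw":0}]'
python3 -c "
from h import *
go((66,100,140),(66,60,150),(66,20,165),(66,-10,155),(66,-30,130),(66,-40,90))"
```

```text
t: 12.15
ee_pos: [630.2, 25.5, 137.0]
orientation: [-2.044, -2.385, 0.001]
ft_force: [-0.6, -0.4, 0.0]
width: 0.6
grasp_force: 0.0
mailer [ 63.7 134.3 137. ] yaw err(tool z turn) -0.001 t 12.15 F [-0.6 -0.4  0. ]
(66, 100, 140) [-34.   2.  -3.] [638.  -8. 140.]
(66, 60, 150) [-74.   2. -13.] [644. -48. 150.]
(66, 20, 165) [-114.    2.  -28.] [650. -87. 165.]
(66, -10, 155) [-144.    3.  -18.] [ 655. -117.  155.]
(66, -30, 130) [-164.    3.    7.] [ 658. -136.  130.]
(66, -40, 90) [-174.    3.   47.] [ 659. -146.   90.]
```

```bash

python3 -m creep '[{"translation":[-25,2,0],"angular":[0,0,0],"jaw":0},{"translation":[-47,2,0],"angular":[0,0,0],"jaw":0},{"translation":[-68,2,-8],"angular":[0,0,0],"jaw":0},{"translation":[-84,2,-18],"angular":[0,0,0],"jaw":0},{"translation":[-99,2,-26],"angular":[0,0,0],"jaw":0},{"translation":[-114,2,-28],"angular":[0,0,0],"jaw":0},{"translation":[-124,2,-20],"angular":[0,0,0],"jaw":0},{"translation":[-133,3,-9],"angular":[0,0,0],"jaw":0}]'
python3 -c "
from h import *
go((66,-8,134),(66,-16,122),(66,-28,88))
a=ctrl.get_image('side')[100:300,230:430];b=ctrl.get_image('top')[125:265,295:405]
a=cv2.resize(a,None,fx=2,fy=2,interpolation=2);b=cv2.resize(b,None,fx=2.85,fy=2.85,interpolation=2)
b=b[:a.shape[0]];a=a[:b.shape[0]]
cv2.imwrite('pics/s7.png',np.hstack([a,b])[:,:,::-1])"
```

```text
t: 13.15
ee_pos: [653.5, -105.7, 145.8]
orientation: [-2.044, -2.386, 0.0]
ft_force: [-0.4, -0.1, -0.4]
width: 0.5
grasp_force: 0.2
mailer [ 66.4   1.1 145.8] yaw err(tool z turn) -0.001 t 13.15 F [-0.4 -0.1 -0.4]
(66, -8, 134) [-9. -0. 12.] [ 654. -115.  134.]
(66, -16, 122) [-17.  -0.  24.] [ 656. -123.  122.]
(66, -28, 88) [-29.  -0.  58.] [ 658. -134.   88.]
```

View pics/s7.png

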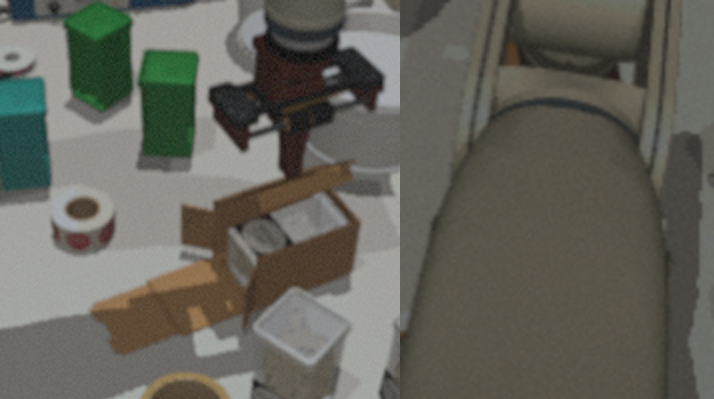

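The lid is about half way over; its edge runs from (215,210) to (350,165) in the side view, under the fingertip. I'll follow it on down.

```bash

python3 -m creep '[{"translation":[-9,0,12],"angular":[0,0,0],"jaw":0},{"translation":[-17,0,24],"angular":[0,0,0],"jaw":0},{"translation":[-22,0,33],"angular":[0,0,0],"jaw":0},{"translation":[-26,0,41],"angular":[0,0,0],"jaw":0},{"translation":[-29,0,48],"angular":[0,0,0],"jaw":0},{"translation":[-31,0,53],"angular":[0,0,0],"jaw":0},{"translation":[-32,0,56],"angular":[0,0,0],"jaw":0},{"translation":[-32,0,56],"angular":[0,0,0],"jaw":0}]'
```

```text
t: 14.25
ee_pos: [658.4, -136.8, 90.6]
orientation: [-2.044, -2.386, 0.0]
ft_force: [0.1, 0.7, -0.1]
width: 0.5
grasp_force: 0.0
```

```bash

python3 -m creep '[{"translation":[0,0,1],"angular":[0,0,0],"jaw":0},{"translation":[0,0,1.5],"angular":[0,0,0],"jaw":0},{"translation":[0,0,2],"angular":[0,0,0],"jaw":0},{"translation":[0,0,2.5],"angular":[0,0,0],"jaw":0},{"translation":[0,0,3],"angular":[0,0,0],"jaw":0},{"translation":[0,0,3],"angular":[0,0,0],"jaw":0},{"translation":[0,0,3],"angular":[0,0,0],"jaw":0},{"translation":[0,0,3],"angular":[0,0,0],"jaw":0}]'
```

```text
t: 15.25
ee_pos: [658.7, -136.7, 89.1]
orientation: [2.044, 2.385, 0.001]
ft_force: [-3.9, 1.7, 9.9]
width: 0.7
grasp_force: 5.1
```

```bash

python3 -m creep '[{"translation":[0,0,1],"angular":[0,0,0],"jaw":0},{"translation":[0,0,2],"angular":[0,0,0],"jaw":0},{"translation":[0,0,2],"angular":[0,0,0],"jaw":0},{"translation":[0,0,2],"angular":[0,0,0],"jaw":0},{"translation":[0,0,2],"angular":[0,0,0],"jaw":0},{"translation":[0,0,2],"angular":[0,0,0],"jaw":0},{"translation":[0,0,2],"angular":[0,0,0],"jaw":0},{"translation":[0,0,2],"angular":[0,0,0],"jaw":0}]'
python3 -m creep '[{"translation":[0,0,-20],"angular":[0,0,0],"jaw":0},{"translation":[0,0,-60],"angular":[0,0,0],"jaw":0},{"translation":[0,0,-110],"angular":[0,0,0],"jaw":0},{"translation":[50,0,-150],"angular":[0,0,0],"jaw":0},{"translation":[100,-40,-150],"angular":[0,0,0],"jaw":0},{"translation":[150,-90,-150],"angular":[0,0,0],"jaw":0},{"translation":[200,-140,-150],"angular":[0,0,0],"jaw":0},{"translation":[250,-170,-150],"angular":[0,0,0],"jaw":0}]'
python3 -c "
from h import *
a=ctrl.get_image('side')[100:300,230:430];b=ctrl.get_image('top')[125:265,295:405]
a=cv2.resize(a,None,fx=2,fy=2,interpolation=2);b=cv2.resize(b,None,fx=2.85,fy=2.85,interpolation=2)
b=b[:a.shape[0]];a=a[:b.shape[0]]
cv2.imwrite('pics/s8.png',np.hstack([a,b])[:,:,::-1])"
```

```text
t: 16.25
ee_pos: [658.8, -136.7, 88.8]
orientation: [2.043, 2.385, 0.001]
ft_force: [-8.3, 2.9, 22.0]
width: 0.6
grasp_force: 11.1
t: 17.25
ee_pos: [460.1, 74.5, 236.1]
orientation: [2.045, 2.384, 0.001]
ft_force: [0.7, 0.9, 0.4]
width: 0.1
grasp_force: 0.0
```

View pics/s8.png

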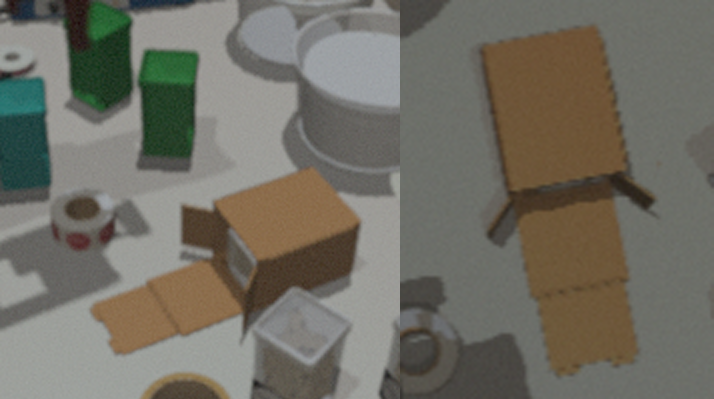

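The lid is level and shut, its lip is over the right wall, and the box is inside at side view (240,255). The other boxes and the rolls haven't moved.

```bash
python3 -c "
from workcell import ctrl
print(ctrl.close_job())"
```

```text
the job is handed in; nothing more can be done
None
```

The gift box was toppled into the mailer and pushed up against its far end, the lid is pressed shut, the other boxes and the rolls were left alone, and the job was handed in at about 17 s; no verdict came back.

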